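# Check the apple peeler's feed thread with the coarse thread comb

### The job

The feed thread of the apple peeler is to be checked with a thread comb. Take the larger, coarse comb out of the wooden stand and set it lengthwise, teeth down, on top of the thread in the middle between the two bearings: feel gently for the grooves without forcing it, until all its teeth drop fully home and it sits flat along the shaft, and keep it there, still and lightly pressed, for about a second. Then put it back into its slot, handle resting on the stand, and let go; leave the small fine comb and the other things alone.

Things in the scene. Friction and masses are not known exactly. Their poses are not given: they have to be found in the camera images.
- comb_coarse: coarse comb: steel leaf 50 mm long (x), 4 mm thick (y), 5 teeth down at 10 mm pitch (x = -20 to 20 mm), 4.5 mm deep, tips 2.4 mm wide; dark wooden handle above, z = 30 to 64 mm, 60 mm long, 12 mm thick, gripped by its flat sides. Origin: middle of the line of tooth tips, z up. About 0.1 kg. In the stand it hangs by the handle's underside, leaf in the slot
- comb_fine: the fine comb, to be left alone: same make but clearly shorter, handle 40 mm and leaf 36 mm long, with 6 teeth at 6 mm pitch, which do not fit this thread. Origin and axes as for the coarse comb
- stand: light wooden stand, fixed: block 180 mm long (x), 46 mm wide, on a plinth 196 x 60 mm, top at 42 mm. Two slots in line, 36 mm deep (the leaf needs 30), 56 mm long, 6.5 mm wide, edges bevelled 1.5 mm. Either comb may hang in either slot. Origin under its centre
- slot_a (a point): middle of the mouth of one slot, at the level of the stand's top, 48 mm from the stand's centre towards -x; axes as the stand
- slot_b (a point): middle of the mouth of the other slot, 48 mm from the stand's centre towards +x; axes as the stand
- peeler: white hand-cranked apple peeler on a round foot, fixed. Steel feed shaft along its x, 95 mm above the worktop, in two bearings at x = -68 and 68 mm (18 mm long, tops at 114 mm); at -x a crank with wooden grip (swings within 75 mm of the axis, beyond x = -105 mm), at +x a fork in a wire ring. Origin on the worktop under the thread's middle
- feed_thread (a point): middle of the thread, on the shaft's axis; x along it, z up. Thread x = -50 to 50 mm, pitch 10 mm, 26 mm over crests, 16 mm at root; grooves 5.4 mm wide at the crests, 2.7 at the root. Where they lie along the top depends on the crank: not given, to be seen or felt. Comb on the crests: tips 13 mm above the axis; fully home: 8.5 mm, gullets on the crests. Shaft stiff to turn
- tomato: bystander: a tomato, 70 mm, origin under its centre
- onion: bystander: an onion, 83 mm wide, 94 mm high, origin under its centre
- lemon: bystander: a lemon, 72 mm long, origin under its centre
- mill: bystander: a dark wooden pepper mill, 58 mm wide, 170 mm high, origin under its centre
Things that resemble listed ones, but are neither listed nor needed, are in the scene too. What is shaped like the comb_coarse but blue, orange or purple is not meant.

How it is judged:
By the outcome, as a careful person would: the job done as asked, in the order asked, and still so for the second after the job is handed in, with the robot touching nothing.
It also fails if it takes over 64 s, if anything falls off the work surface, if the arm or the gripper's body presses on something with over 40 N, if the wrist force passes 120 N, or if a joint passes its speed limit or range.

### The arm

A 7-joint arm with a two-finger parallel gripper is mounted at the origin on a cart in front of the work surface, level with it; the furniture and walls round the work are solid. World frame = base frame: x ahead of the robot, y to its left, z up, the work surface at z = 0. Lengths are in m, angles in rad, forces in N, time in s.
With the tool pointing down it reaches from about 0.4 to 0.875 m from the base axis. Payload 19.3 kg.
Tool frame: the origin (TCP) lies at the very end of the fingers, on their centre line; the grasp point (between the pads) lies bot.pinch_z behind it (bot.pinch_z is the distance from the TCP to the grasp point, in m); z points along the fingers, y is the line along which they close (so a half turn about z gives the same grasp; the last joint's range is limited). The gripper opens to 85 mm and grips with 20 to 120 N. Pads are 22 mm wide; open, the fingers measure 114 mm over their backs; the gripper's body (76 mm by 85 mm) begins 54 mm behind the grasp point. The pads swing forward as they close: fully open they stand 13 mm farther back than shut.
Start: joints at [1.056, 0.521, -0.036, 1.599, 0.021, 1.021, -0.113], TCP at [0.269, -0.564, 0.231] pointing down, gripper open.
Joint ranges: [-2.91, 2.91], [-0.3, 2.13], [-1.5, 1.42], [0.17, 2.43], [-1.26, 4.41], [0.16, 1.93], [-2.52, 2.52]. Speed limits (rad/s): [1.89, 1.89, 2.39, 2.39, 3.01, 3.01, 3.01].

### API

Orientations are given as [roll, pitch, yaw] about the fixed x, y, z axes, in that order (R = Rz(yaw) Ry(pitch) Rx(roll)).
In Python, from workcell import bot, grab_frame, ticket gives the robot as it stands.
- The arm moves only by the tool arm_command, never from a script. Its argument "commands" is a list of rows, each a list of 3 entries, a list of its own where there are three numbers: the shift along the world's x, y, z in mm, then the turn about the world's z in rad, then the gripper command: -1 is fully open, 1 is shut, values between are in proportion. In form: [[[tx, ty, tz], roll, fingers], ...]. A call has 1 to 20 rows; each row shifts and turns the commanded pose from where the row before left it; what a row does not reach is not made up. A row lasts 1/10 s, in which the tool goes at most 50 mm and 8.59 degrees, less where a joint would pass 70% of its speed; a pose out of reach is approached as far as the arm can. A call with a gripper value outside its range is refused whole. The fingers move at their own pace and stop on an object; "newtons" is the grip in N (left out, the last holds). Time passes only in rows, so rows that do not move let the fingers close. It gives the time, the measured TCP pose, the force, the opening and the grip force at its end, in the units of the state.
- bot.observe(): the state, without advancing time (a new reading comes with each control period).
- grab_frame(name): name is "scene" or "top"; returns a dict with "image" (480x640x3 uint8, red, green, blue), "vertical_fov" (degrees; the focal length in pixels is half the picture's height over the tangent of half this angle, whatever the lens; pixels are square), "cx", "cy" (the principal point, pixels), "R" (3x3) and "t" (3): a world point X has camera coordinates R X + t. Camera axes: x right, y down, z forward; pixel columns grow to the right and rows downward; lengths in m; the calibration is good to about 2 mm. A picture is of the moment at which its call begins. There is no depth.
- ticket.job_done(): hands the job in; it is judged then, once.
The state is a dict: "clock": time; "qpos": joint angles; "qd": joint speeds; "joint_efforts": joint torques, N m; "position": TCP position; "tool_rot": TCP orientation; "force": force on the tool from outside, world axes, zero at the start; "moment": the same for the moment, N m; "grip_width": finger opening in m; "finger_force": force on a finger pad.
Only numpy, scipy, OpenCV 4.12 (cv2) and the standard library are available. Lean on these libraries where they do the work, as an engineer would, in place of code of your own. Each camera call takes 0.05 s, during which the arm holds its last target. There are 200 camera calls.

## Working session

There is one attempt and no reset: what is moved stays moved. The work goes in short steps, Python scripts to look and compute and a tool call to move; the robot and the scene stay as the last step left them, time stands still between calls to the robot, and variables do not carry over. Pictures are saved under pics/ and viewed, at most 10 in all, crops included, and the job is handed in when it is done.

Besides the shell and the picture viewer there is one more tool, called after "Emit:" by a JSON object that holds its "method" and its "body". arm_command: Moves the arm, as the interface text tells. Its arguments: {"type":"object","properties":{"commands":{"type":"array"},"newtons":{"type":"number"}},"required":["commands"]}

```bash
mkdir -p pics
cat > h.py <<'E'
import numpy as np,cv2
from workcell import bot,grab_frame,ticket
def cam(n):
    f=grab_frame(n); f['f']=240/np.tan(np.radians(f['vertical_fov'])/2); f['R']=np.array(f['R']);f['t']=np.array(f['t']); return f
def ray(f,u,v):
    d=f['R'].T@np.array([(u-f['cx'])/f['f'],(v-f['cy'])/f['f'],1]); return -f['R'].T@f['t'],d
def onz(f,u,v,z):
    c,d=ray(f,u,v); return c+d*(z-c[2])/d[2]
def proj(f,X):
    p=f['R']@np.array(X)+f['t']; return p[:2]/p[2]*f['f']+[f['cx'],f['cy']]
def save(f,n,box=None,s=1):
    im=f['image'][:,:,::-1]
    if box: im=im[box[1]:box[3],box[0]:box[2]]
    cv2.imwrite('pics/'+n,cv2.resize(im,None,fx=s,fy=s,interpolation=cv2.INTER_CUBIC))
E
python3 - <<'E'
from h import *
for n in ['scene','top']:
    f=cam(n); save(f,n+'0.png'); print(n,f['f'],-f['R'].T@f['t'],f['R'][2],f['cx'],f['cy'])
    np.save(n,f,allow_pickle=True)
print(bot.observe(),bot.pinch_z)
E
```

```text
scene 448.9257059986417 [-0.41455676  0.68422568  0.62723717] [ 0.74503964 -0.51353873 -0.42566878] 323.40580183330513 243.2059336798513
top 515.3653351977998 [0.25495427 0.03103949 1.61005544] [ 0.19569629  0.01530732 -0.98054508] 312.82778918090645 240.81769607172671
{'clock': 0.1, 'qpos': array([ 1.05581941,  0.52189985, -0.03634547,  1.59994477,  0.02118002,
        1.02109947, -0.11279978]), 'qd': array([-0.00029978, -0.00289374,  0.00069144, -0.00067198,  0.00154765,
       -0.00071564, -0.00105773]), 'joint_efforts': array([ 3.67809567e-03, -9.28500438e+01,  1.98377721e+00, -3.70535159e+01,
        1.81121752e-02,  5.30048113e-03,  2.33449202e-05]), 'position': array([ 0.26876686, -0.56393113,  0.23081931]), 'tool_rot': array([-3.14062598e+00,  4.16211653e-05,  4.44771265e-01]), 'force': array([ 0.08484837, -0.09812136,  0.01425317]), 'moment': array([-0.02076842,  0.05602044, -0.01094964]), 'finger_force': 0.0, 'grip_width': 0.0853853742420206} 0.0187
```

View pics/scene0.png

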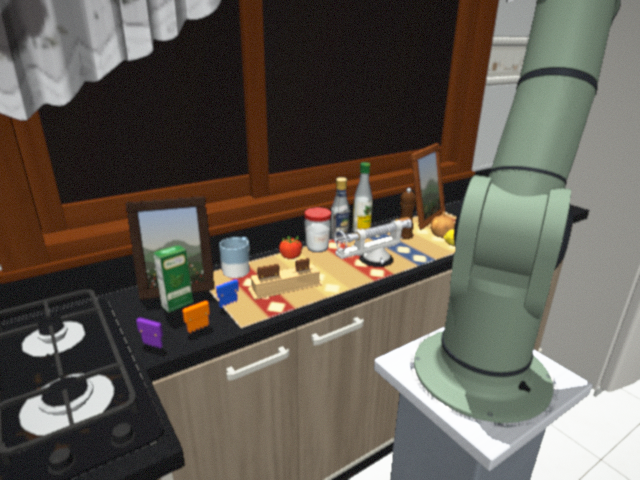

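View pics/top0.png

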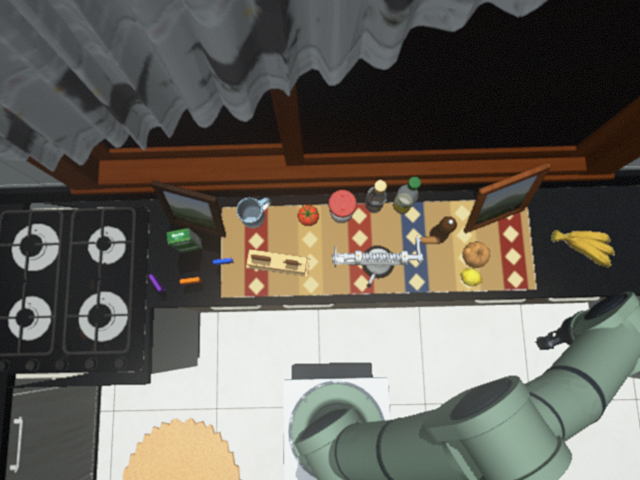

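The scene view shows the stand at about (285,280), with the peeler at (375,240). The top view shows the stand at about (277,262) with two dark handles at (262,258) and (293,264), and the peeler shaft from (335,257) to (420,255). I'll zoom in on both.

Run:
```python
from h import *
T=np.load('top.npy',allow_pickle=True).item();S=np.load('scene.npy',allow_pickle=True).item()
a=cv2.resize(T['image'][230:295,235:435],None,fx=4,fy=4,interpolation=cv2.INTER_CUBIC)
b=cv2.resize(S['image'][205:305,235:435],None,fx=3,fy=3,interpolation=cv2.INTER_CUBIC)
b=cv2.copyMakeBorder(b,0,0,0,200,cv2.BORDER_CONSTANT)
cv2.imwrite('pics/c1.png',np.vstack([a,b])[:,:,::-1])
# dark handles in top
g=T['image'].max(2); m=(g<95).astype(np.uint8); m[:, :247]=0;m[:,308:]=0;m[:250]=0;m[273:]=0
n,l,st,ce=cv2.connectedComponentsWithStats(m)
for i in range(1,n):
    if st[i,4]>10:
        p=np.argwhere(l==i)[:,::-1].astype(np.float32); r=cv2.minAreaRect(p); print(st[i],ce[i],r, onz(T,*ce[i],.076))
# stand light wood block
for u,v in [(262,258),(293,264)]: print(T['image'][v,u])
```

```text
[253 258  13   3  13] [259.         258.69230769] ((259.0400085449219, 258.719970703125), (12.162237167358398, 0.8485281467437744), 8.130102157592773) [0.51057412 0.21889621 0.076     ]
[114  80  54]
[94 75 55]
```

View pics/c1.png

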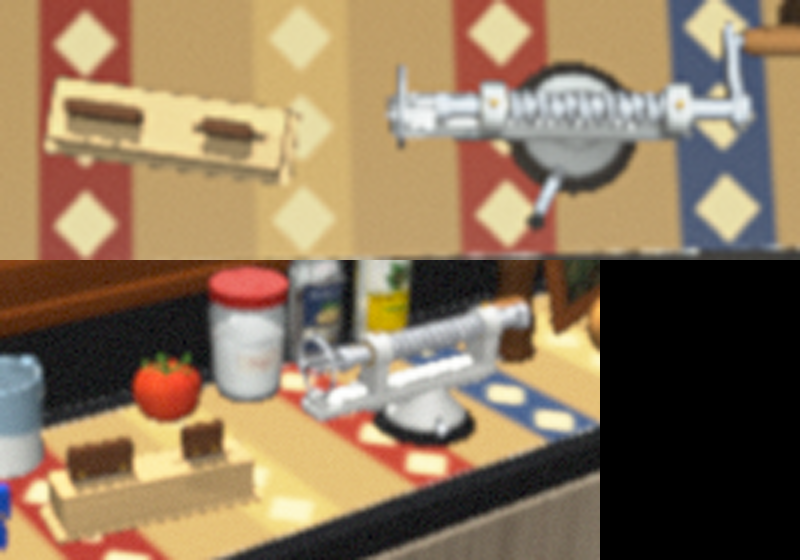

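Run:
```python
from h import *
T=np.load('top.npy',allow_pickle=True).item();S=np.load('scene.npy',allow_pickle=True).item()
def rect(f,box,cond,z,name):
    s=8;u0,v0,u1,v1=box
    im=cv2.resize(f['image'][v0:v1,u0:u1],None,fx=s,fy=s,interpolation=cv2.INTER_CUBIC).astype(int)
    m=cond(im).astype(np.uint8); n,l,st,ce=cv2.connectedComponentsWithStats(m)
    i=1+np.argmax(st[1:,4]); p=np.argwhere(l==i)[:,::-1]
    P=np.array([onz(f,(a+.5)/s-.5+u0,(b+.5)/s-.5+v0,z)[:2] for a,b in p])
    r=cv2.minAreaRect((P*1000).astype(np.float32)); b=cv2.boxPoints(r)
    e=b[1]-b[0];e2=b[2]-b[1]; e=e if np.hypot(*e)>np.hypot(*e2) else e2
    print(name,'cen',np.round(P.mean(0)*1000,1),'rect',np.round(r[0],1),np.round(r[1],1),'ang',np.round(np.degrees(np.arctan2(e[1],e[0]))%180,2))
    return P
br=lambda im:(im[...,0]<150)&(im[...,0]-im[...,2]>38)&(im[...,1]<100)
rect(T,(249,252,273,264),br,.076,'coarse')
rect(T,(281,256,303,268),br,.076,'fine')
rect(T,(244,246,312,278),lambda im:(im[...,0]>215)&(im[...,2]>115)&(im[...,1]>170),.042,'stand')
# yellow dots on the bearings
y=lambda im:(im[...,0]-im[...,2]>40)
for b in [(353,250,362,262),(400,250,410,262)]: rect(T,b,y,.114,'dot')
for b in [(352,246,364,266),(399,246,411,266)]: rect(T,b,lambda im:im.min(2)>200,.114,'bearing')
f=T; 
for w in (.108,.095): print(proj(T,[.5,0,w]),proj(T,[.5,-.1,w]))
```

```text
coarse cen [512.7 214.3] rect [512.6 214.1] [57.6 12.5] ang 79.5
fine cen [496.5 120.8] rect [496.2 120.4] [41.  12.6] ang 79.73
stand cen [511.  150.2] rect [508.7 160.1] [200.8  58.8] ang 85.26
dot cen [519.7 -65.1] rect [519.1 -66.1] [8.5 9.8] ang 177.78
dot cen [ 517.2 -202.5] rect [ 516.3 -203.2] [7. 8.] ang 176.77
bearing cen [506.1 -78.2] rect [505.7 -78.2] [17.6 25.3] ang 177.72
bearing cen [ 501.2 -215.3] rect [ 501.2 -217.2] [27.1 26. ] ang 88.44
[331.72824009 258.50575123] [365.66360347 257.60190651]
[331.65989925 259.21190947] [365.3127465  258.31629335]
```

Emit:
{"method": "arm_command", "body": {"commands": [[[10,38,3],0.048,0],[[10,38,3],0.048,0],[[10,38,2],0.048,0],[[10,38,2],0.048,0],[[10,38,0],0.048,0],[[10,38,0],0.048,0],[[10,38,0],0.048,0],[[12,38,0],0.048,0],[[12,38,0],0.048,0],[[12,38,0],0.048,0],[[12,38,0],0.048,0],[[12,38,0],0.048,0],[[12,38,0],0.048,0],[[14,38,0],0.048,0],[[14,38,0],0.048,0],[[14,38,0],0.048,0],[[14,38,0],0.048,0],[[14,38,0],0.048,0],[[14,38,0],0.048,0],[[14,38,0],0.048,0]], "newtons": 40}}

```text
clock: 2.1
position: [0.5092, 0.1973, 0.2411]
tool_rot: [-3.141, 0.0, 1.406]
force: [-0.2, -1.2, 0.4]
grip_width: 0.0429
finger_force: 0.0
```

Run:
```python
from h import *
T=np.load('top.npy',allow_pickle=True).item();S=np.load('scene.npy',allow_pickle=True).item()
s=8
def dot(f,box):
    u0,v0,u1,v1=box
    im=cv2.resize(f['image'][v0:v1,u0:u1],None,fx=s,fy=s,interpolation=cv2.INTER_CUBIC).astype(int)
    w=np.clip(im[...,0]-im[...,2]-25,0,None); y,x=np.mgrid[:w.shape[0],:w.shape[1]]
    return np.array([((x*w).sum()/w.sum()+.5)/s-.5+u0,((y*w).sum()/w.sum()+.5)/s-.5+v0])
for bt in [(353,252,362,260),(400,252,410,260)]:
    d=dot(T,bt); P=onz(T,*d,.114); print('top',d,P, 'pred scene',proj(S,P))
# thread brightness along shaft top line
a=onz(T,*dot(T,(353,252,362,260)),.114);b=onz(T,*dot(T,(400,252,410,260)),.114)
u=(b-a)[:2];u/=np.hypot(*u); mid=(a+b)[:2]/2; g=cv2.cvtColor(T['image'],cv2.COLOR_RGB2GRAY).astype(np.float32)
n=np.array([-u[1],u[0]])
xs=np.arange(-48,48.1,1.)
for off in (-9,-6,-3,0,3,6,9):
    z=.095+np.sqrt(13**2-off**2)/1000
    pts=np.array([proj(T,[*(mid-u*x/1000+n*off/1000),z]) for x in xs],np.float32)
    v=cv2.remap(g,pts[:,:1],pts[:,1:],cv2.INTER_CUBIC).ravel()
    ph=2*np.pi*xs/10; A=np.c_[np.cos(ph),np.sin(ph),np.ones_like(xs),xs]; c=np.linalg.lstsq(A,v,rcond=None)[0]
    print(off,'mean',v.mean().round(),'amp',np.hypot(c[0],c[1]).round(1),'bright at x=',(np.arctan2(c[1],c[0])/2/np.pi*10).round(2))
# dark slot / scene yellow dots
im=S['image'].astype(int); w=(im[...,0]-im[...,2])
print(w[228:242,352:368]); 
o=bot.observe();print(o['position'],o['tool_rot'],o['grip_width'],o['clock'],o['force'])
```

```text
top [355.70894834 253.51972687] [ 0.51196296 -0.07079669  0.114     ] pred scene [356.84914924 229.01736739]
top [404.05631108 255.16781898] [ 0.50321247 -0.21216166  0.114     ] pred scene [395.38903819 220.18333776]
-9 mean 172.0 amp 13.8 bright at x= -3.93
-6 mean 193.0 amp 13.5 bright at x= -3.27
-3 mean 203.0 amp 14.9 bright at x= -2.67
0 mean 193.0 amp 17.8 bright at x= -2.09
3 mean 174.0 amp 17.6 bright at x= -1.44
6 mean 160.0 amp 13.2 bright at x= -0.77
9 mean 155.0 amp 6.4 bright at x= -0.55
[[  4   3  10  17  34  66  91 116 130 119 109 118 120 117 103  90]
 [ -1   4  10  15  22  36  46  64  80  65  50  58  62  53  42  32]
 [ -1  -1   6   9  12  16  11  15  21  13   7  12  17  13   4   2]
 [ -2   0   5  11  11  13   6   5   3   2   1   3   2  -2  -9  -4]
 [  9   7   8  20  28  24  19   5   3   1   2   1   1  -4  -7  -5]
 [ 15  11   9  15  25  34  34  15   3   3   3   4   3  -2  -1  -4]
 [  7   8   1   2   7  17  29  24  10   2   2   2   5  -1  -3  -4]
 [ -4  -1  -3  -2  -4   4  18  27   9   5   4   4   4   3  -3  -6]
 [ -4  -3  -6  -9  -8  -6  13  27  16   6   5   2   2   3  -1  -5]
 [ -7  -8  -7  -7  -8  -3  14  29  16   7   4   6   3   5   8  13]
 [ -8  -4  -4  -4   1   5  22  28  11   2   2   5   6  23  46  57]
 [  2  19  27  14   7  20  34  27  12   4   2   6  21  55  89  97]
 [ 28  57  64  31  12  23  27  18   8   0   3   7  32  79 106 107]
 [ 71  92  77  33   9   7   9   7   4   6   2   9  35  83  93  86]]
[0.5091518  0.19729697 0.24106911] [-3.14129204e+00  3.08799195e-04  1.40647134e+00] 0.04286026639067306 2.1 [-0.2157503  -1.1963854   0.42876728]
```

Run:
```python
from h import *
T=np.load('top.npy',allow_pickle=True).item();S=np.load('scene.npy',allow_pickle=True).item()
def dot(f,c,r=3):
    u0,v0=c[0]-r,c[1]-r
    im=f['image'][v0:c[1]+r+1,u0:c[0]+r+1].astype(int)
    w=np.clip(im[...,0]-im[...,2]-12,0,None); print(w)
    y,x=np.mgrid[:w.shape[0],:w.shape[1]]
    return np.array([(x*w).sum()/w.sum()+u0,(y*w).sum()/w.sum()+v0])
for c in [(357,256),(404,256)]:
    d=dot(T,c); P=onz(T,*d,.114); print('top',d,P)
im=T['image'].copy()
a=cv2.resize(T['image'][245:268,350:412],None,fx=12,fy=12,interpolation=cv2.INTER_CUBIC)
b=cv2.resize(S['image'][212:245,346:408],None,fx=9.6 and 9,fy=9,interpolation=cv2.INTER_CUBIC)
b=cv2.copyMakeBorder(b,0,0,0,a.shape[1]-b.shape[1],cv2.BORDER_CONSTANT)
cv2.imwrite('pics/c2.png',np.vstack([a,b])[:,:,::-1])
```

```text
[[16  0  0  0  0  0  0]
 [ 0  0  0  1 19  3  0]
 [ 0  0  0 24 66 33  0]
 [ 0  0  0  5 37  7  0]
 [ 0  0  0  0  0  0  0]
 [ 0  0  0  0  0  0  0]
 [ 0  0  0  0  0  0  0]]
top [357.75829384 254.97156398] [ 0.507473   -0.07663609  0.114     ]
[[ 0  0  0  0  0  0  0]
 [ 0  0  0  0  0  0  0]
 [ 0  0  0 35 49  0  0]
 [ 0  0  0 47 57  0  0]
 [ 0  0  0  2  4  0  0]
 [ 0  0  0  0  0  0  0]
 [ 0  0  0  0  0  0  0]]
top [404.56701031 255.59793814] [ 0.50189438 -0.21357953  0.114     ]
```

View pics/c2.png

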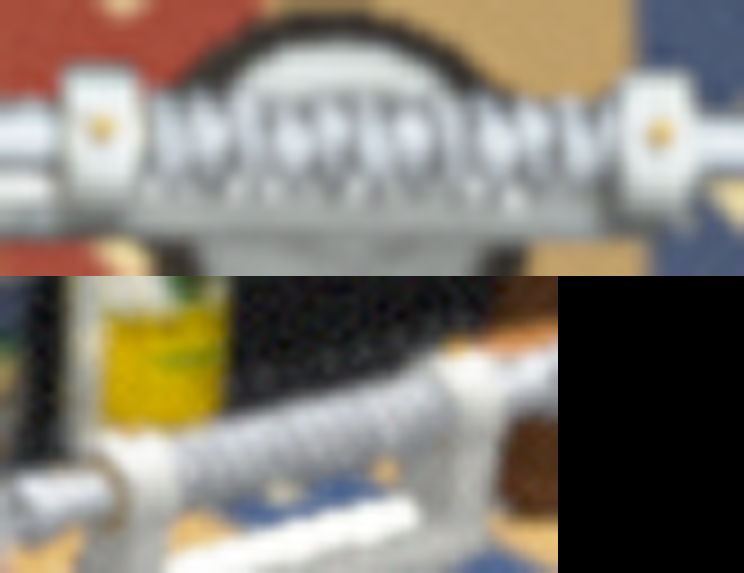

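Emit:
{"method": "arm_command", "body": {"commands": [[[3,16,-10],-0.01,0],[[0,0,-20],0,0],[[0,0,-30],0,0],[[0,0,-30],0,0],[[0,0,-20],0,0],[[0,0,0],0,0],[[0,0,0],0,0]]}}

```text
clock: 2.8
position: [0.5119, 0.212, 0.1317]
tool_rot: [-3.141, 0.0, 1.395]
force: [0.8, 0.2, 0.3]
grip_width: 0.0431
finger_force: 0.0
```

Emit:
{"method": "arm_command", "body": {"commands": [[[1,2,-20],0,0],[[0,0,-25],0,0],[[0,0,-20],0,0],[[0,0,-13],0,0],[[0,0,-5],0,0],[[0,0,0],0,0],[[0,0,0],0,0]]}}

```text
clock: 3.5
position: [0.5134, 0.2141, 0.0493]
tool_rot: [3.141, -0.001, 1.395]
force: [-0.1, -0.6, 0.7]
grip_width: 0.0424
finger_force: 0.0
```

Run:
```python
from h import *
S=cam('scene'); T=cam('top')
a=cv2.resize(S['image'][220:310,235:335],None,fx=6,fy=6,interpolation=cv2.INTER_CUBIC)
cv2.imwrite('pics/c3.png',a[:,:,::-1])
T=np.load('top.npy',allow_pickle=True).item()
u=np.array([np.cos(1.530),np.sin(1.530)]);n=np.array([-u[1],u[0]]);mid=np.array([.5047,-.1451])
g=cv2.cvtColor(T['image'],cv2.COLOR_RGB2GRAY).astype(np.float32)
xs=np.arange(-46,46.1,1.)
for off in (-8,-4,0,4,8):
    z=.095+np.sqrt(13**2-off**2)/1000
    p=np.array([proj(T,[*(mid+u*x/1000+n*off/1000),z]) for x in xs],np.float32)
    v=cv2.remap(g,p[:,:1],p[:,1:],cv2.INTER_CUBIC).ravel(); ph=2*np.pi*xs/10
    c=np.linalg.lstsq(np.c_[np.cos(ph),np.sin(ph),np.ones_like(xs),xs],v,rcond=None)[0]
    print(off,v.mean().round(),np.hypot(*c[:2]).round(1),'bright x',(np.arctan2(c[1],c[0])/2/np.pi*10).round(2))
```

```text
-8 165.0 14.0 bright x 2.34
-4 186.0 18.6 bright x 1.74
0 203.0 16.3 bright x 1.1
4 189.0 14.3 bright x 0.67
8 161.0 11.1 bright x 0.07
```

View pics/c3.png

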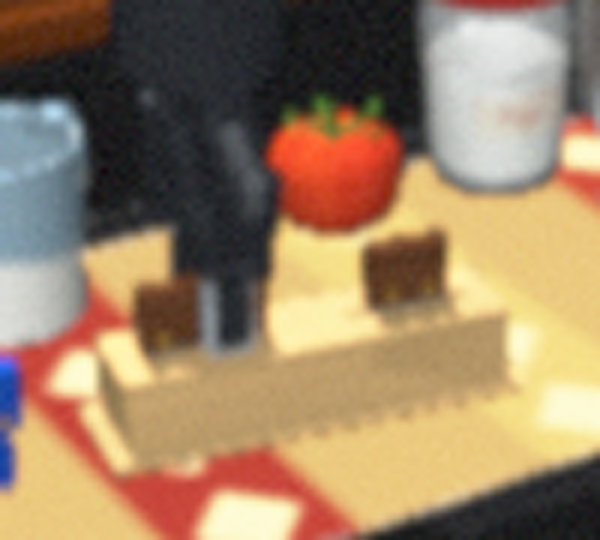

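The pads straddle the left (coarse) handle at about (200,315), with the fingers centred on it. I'll close now.

Emit:
{"method": "arm_command", "body": {"commands": [[[0,0,0],0,1],[[0,0,0],0,1],[[0,0,0],0,1],[[0,0,0],0,1],[[0,0,0],0,1],[[0,0,0],0,1]], "newtons": 60}}

```text
clock: 4.2
position: [0.5144, 0.2137, 0.049]
tool_rot: [3.139, -0.001, 1.394]
force: [5.6, -1.0, 3.3]
grip_width: 0.0107
finger_force: 60.2
```

Emit:
{"method": "arm_command", "body": {"commands": [[[0,0,4],0,1],[[0,0,8],0,1],[[0,0,12],0,1],[[0,0,20],0,1],[[0,0,30],0,1],[[0,0,40],0,1],[[0,0,20],0,1],[[0,0,0],0,1],[[0,0,0],0,1]]}}

```text
clock: 5.1
position: [0.5128, 0.2135, 0.1821]
tool_rot: [3.141, 0.0, 1.395]
force: [-0.5, -0.8, -0.8]
grip_width: 0.0115
finger_force: 59.9
```

Run:
```python
from h import *
S=cam('scene'); o=bot.observe(); print(o['position'],o['tool_rot'],o['force'],o['moment'],o['grip_width'])
c=proj(S,o['position']).astype(int);print(c)
a=cv2.resize(S['image'][c[1]-30:c[1]+50,c[0]-50:c[0]+50],None,fx=6,fy=6,interpolation=cv2.INTER_CUBIC)
cv2.imwrite('pics/c4.png',a[:,:,::-1])
```

```text
[0.51253613 0.21350173 0.18152588] [-3.14084554e+00  6.72911445e-04  1.39471557e+00] [ 1.13016691 -0.6118055  -1.09067407] [-0.01865761  0.04101392 -0.0239541 ] 0.01088270815050429
[268 228]
```

View pics/c4.png

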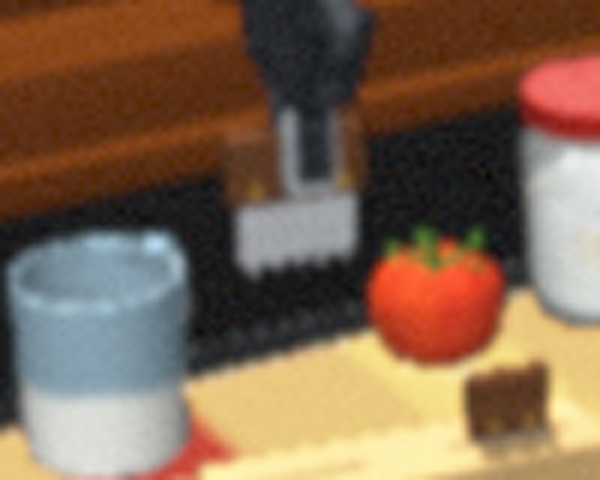

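Emit:
{"method": "arm_command", "body": {"commands": [[[0,-15,10],0.01,1],[[-1,-30,10],0.015,1],[[-1,-35,10],0.015,1],[[-1,-40,0],0.015,1],[[-1,-40,0],0.015,1],[[-1,-40,0],0.015,1],[[-1,-40,0],0.015,1],[[-1,-40,0],0.015,1],[[-1,-35,0],0.01,1],[[0,-25,0],0.01,1],[[0,-15,-20],0,1],[[0,0,-20],0,1],[[0,0,-5],0,1],[[0,0,0],0,1],[[0,0,0],0,1]]}}

```text
clock: 6.65
position: [0.5051, -0.1406, 0.1676]
tool_rot: [3.142, -0.0, 1.531]
force: [0.8, -0.9, -0.5]
grip_width: 0.011
finger_force: 59.8
```

Run:
```python
from h import *
T=cam('top');S=cam('scene'); o=bot.observe(); print(o['position'],o['tool_rot'],o['force'],o['moment'])
a=cv2.resize(T['image'][238:275,340:420],None,fx=8,fy=8,interpolation=cv2.INTER_CUBIC)
b=cv2.resize(S['image'][198:240,340:420],None,fx=7,fy=7,interpolation=cv2.INTER_CUBIC)
b=cv2.copyMakeBorder(b,0,0,0,a.shape[1]-b.shape[1],cv2.BORDER_CONSTANT)
cv2.imwrite('pics/c5.png',np.vstack([a,b])[:,:,::-1])
```

```text
[ 0.50530912 -0.1408777   0.16797501] [3.14069746e+00 1.91297329e-04 1.53038095e+00] [-0.17684002  0.65081434 -0.39981827] [0.00168598 0.00546137 0.01191917]
```

View pics/c5.png

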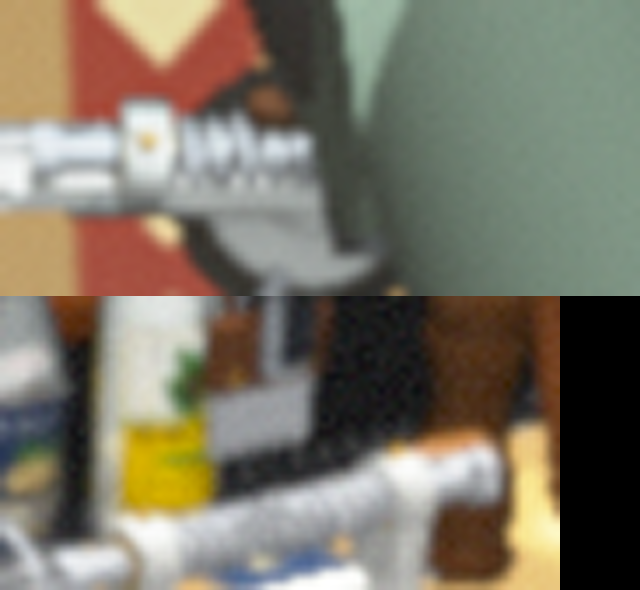

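The comb hangs level above the thread, with its leaf bottom from (215,460) to (312,440) in the lower half. Next I lower it gently.

Emit:
{"method": "arm_command", "body": {"commands": [[[0,0,-8],0,1],[[0,0,-6],0,1],[[0,0,-3],0,1],[[0,0,-2],0,1],[[0,0,-1],0,1],[[0,0,0],0,1],[[0,0,0],0,1]]}}

```text
clock: 7.45
position: [0.505, -0.1412, 0.1474]
tool_rot: [3.141, 0.0, 1.53]
force: [-0.6, -0.8, -0.5]
grip_width: 0.0109
finger_force: 59.8
```

Emit:
{"method": "arm_command", "body": {"commands": [[[0,0,-1],0,1],[[0,0,0],0,1]]}}

```text
clock: 7.65
position: [0.5049, -0.1412, 0.1463]
tool_rot: [-3.142, 0.0, 1.53]
force: [-0.7, -0.4, -0.6]
grip_width: 0.0107
finger_force: 59.8
```

Emit:
{"method": "arm_command", "body": {"commands": [[[0,0,-1],0,1],[[0,0,0],0,1]]}}

```text
clock: 7.85
position: [0.5049, -0.1412, 0.1452]
tool_rot: [-3.142, -0.0, 1.53]
force: [-0.1, -0.5, -0.0]
grip_width: 0.011
finger_force: 59.8
```

Emit:
{"method": "arm_command", "body": {"commands": [[[0,0,-1],0,1],[[0,0,0],0,1]]}}

```text
clock: 8.05
position: [0.5048, -0.1412, 0.1442]
tool_rot: [-3.141, -0.0, 1.53]
force: [0.7, 0.1, -0.5]
grip_width: 0.011
finger_force: 59.8
```

Emit:
{"method": "arm_command", "body": {"commands": [[[0,0,-1],0,1],[[0,0,0],0,1]]}}

```text
clock: 8.25
position: [0.5048, -0.1412, 0.1432]
tool_rot: [-3.141, -0.0, 1.53]
force: [-1.2, 0.2, -0.9]
grip_width: 0.0112
finger_force: 59.8
```

Emit:
{"method": "arm_command", "body": {"commands": [[[0,0,-0.5],0,1],[[0,0,0],0,1]]}}

```text
clock: 8.45
position: [0.5049, -0.1412, 0.1427]
tool_rot: [-3.141, 0.0, 1.53]
force: [-1.2, -0.4, -1.4]
grip_width: 0.0112
finger_force: 59.8
```

Emit:
{"method": "arm_command", "body": {"commands": [[[0,0,-0.5],0,1],[[0,0,0],0,1]]}}

```text
clock: 8.65
position: [0.5049, -0.1412, 0.1423]
tool_rot: [3.142, -0.0, 1.53]
force: [0.1, -0.4, -0.1]
grip_width: 0.011
finger_force: 59.8
```

Emit:
{"method": "arm_command", "body": {"commands": [[[0,0,-0.5],0,1],[[0,0,0],0,1]]}}

```text
clock: 8.85
position: [0.5049, -0.1412, 0.1418]
tool_rot: [3.142, 0.0, 1.53]
force: [0.5, -0.1, -1.0]
grip_width: 0.0111
finger_force: 59.8
```

Emit:
{"method": "arm_command", "body": {"commands": [[[0,0,-0.5],0,1],[[0,0,0],0,1]]}}

```text
clock: 9.05
position: [0.5049, -0.1413, 0.1413]
tool_rot: [3.141, 0.0, 1.53]
force: [0.1, -1.2, -0.2]
grip_width: 0.0106
finger_force: 59.9
```

Emit:
{"method": "arm_command", "body": {"commands": [[[0,0,-0.5],0,1],[[0,0,0],0,1]]}}

```text
clock: 9.25
position: [0.505, -0.1414, 0.1408]
tool_rot: [3.141, 0.0, 1.53]
force: [0.7, -2.5, 2.1]
grip_width: 0.011
finger_force: 59.9
```

Emit:
{"method": "arm_command", "body": {"commands": [[[0,-0.4,0],0,1],[[0,0,-0.4],0,1],[[0,0,0],0,1]]}}

```text
clock: 9.55
position: [0.5049, -0.1416, 0.1404]
tool_rot: [-3.142, -0.0, 1.53]
force: [0.0, -1.5, -0.2]
grip_width: 0.0108
finger_force: 59.9
```

Emit:
{"method": "arm_command", "body": {"commands": [[[0,-0.3,0],0,1],[[0,0,-0.5],0,1],[[0,0,0],0,1]]}}

```text
clock: 9.85
position: [0.5049, -0.1417, 0.1401]
tool_rot: [3.142, 0.0, 1.53]
force: [-2.0, 0.4, 5.2]
grip_width: 0.011
finger_force: 60.8
```

Run:
```python
from h import *
S=cam('scene');o=bot.observe(); print(o['position'],o['tool_rot'],o['force'],o['moment'])
b=cv2.resize(S['image'][200:240,345:405],None,fx=12,fy=12,interpolation=cv2.INTER_CUBIC)
cv2.imwrite('pics/c6.png',b[:,:,::-1])
```

```text
[ 0.50492754 -0.14176501  0.14009311] [ 3.14154256e+00 -2.26073369e-06  1.52979258e+00] [-0.93696216 -0.3180774   5.65857183] [ 0.05865695  0.35249489 -0.00286892]
```

View pics/c6.png

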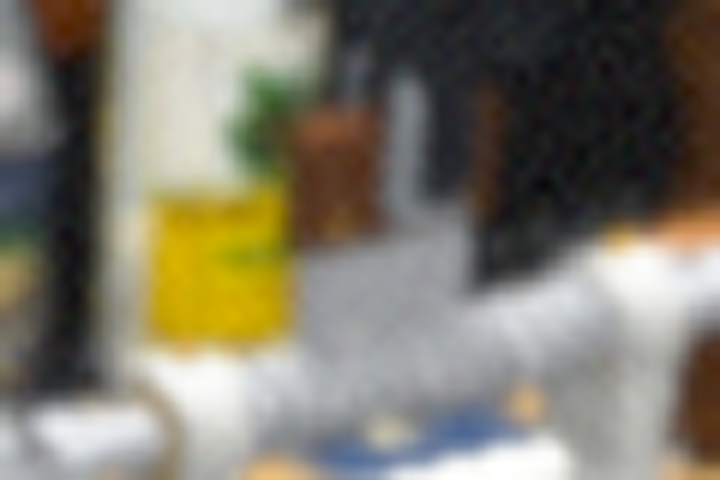

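The leaf (298–470, 230–380) blends into the shaft with no visible gap. The height of 0.140 agrees with fully home (0.1405). I'll do a small check wiggle and ease the sideways force.

Emit:
{"method": "arm_command", "body": {"commands": [[[-0.3,-0.2,0],0,1],[[0,0,-0.2],0,1],[[0,0,0],0,1]]}}

```text
clock: 10.2
position: [0.5049, -0.1418, 0.1401]
tool_rot: [3.141, -0.0, 1.53]
force: [-1.2, 0.3, 8.0]
grip_width: 0.0108
finger_force: 61.3
```

Emit:
{"method": "arm_command", "body": {"commands": [[[0,0.3,0],0,1],[[0,0,0],0,1]]}}

```text
clock: 10.4
position: [0.5049, -0.1418, 0.1401]
tool_rot: [3.141, 0.0, 1.53]
force: [-1.5, -0.4, 8.5]
grip_width: 0.0108
finger_force: 61.2
```

Emit:
{"method": "arm_command", "body": {"commands": [[[0,0,0.1],0,1],[[0,0,0],0,1],[[0,0,0],0,1],[[0,0,0],0,1],[[0,0,0],0,1],[[0,0,0],0,1],[[0,0,0],0,1],[[0,0,0],0,1],[[0,0,0],0,1],[[0,0,0],0,1],[[0,0,0],0,1],[[0,0,0],0,1],[[0,0,0],0,1],[[0,0,0],0,1],[[0,0,0],0,1],[[0,0,0],0,1],[[0,0,0],0,1],[[0,0,0],0,1]]}}

```text
clock: 12.2
position: [0.5049, -0.1417, 0.1401]
tool_rot: [3.141, 0.0, 1.53]
force: [-0.7, -0.5, 5.7]
grip_width: 0.0109
finger_force: 60.7
```

Emit:
{"method": "arm_command", "body": {"commands": [[[0,0,1],0,1],[[0,0,2],0,1],[[0,0,3],0,1],[[0,0,6],0,1],[[0,0,12],0,1],[[0,0,20],0,1],[[0,0,20],0,1],[[0,0,6],0,1],[[0,0,0],0,1]]}}

```text
clock: 13.1
position: [0.505, -0.142, 0.2108]
tool_rot: [3.14, 0.001, 1.529]
force: [0.1, 0.2, -1.6]
grip_width: 0.0111
finger_force: 59.7
```

Emit:
{"method": "arm_command", "body": {"commands": [[[0,15,0],-0.01,1],[[1,30,0],-0.015,1],[[1,40,0],-0.015,1],[[1,40,0],-0.015,1],[[1,40,0],-0.015,1],[[1,40,0],-0.015,1],[[1,40,0],-0.015,1],[[1,40,0],-0.015,1],[[1,35,0],-0.01,1],[[1,25,-10],-0.01,1],[[1,10,-30],0,1],[[0,0,-40],0,1],[[0,0,-25],0,1],[[0,0,-5],0,1],[[0,0,0],0,1],[[0,0,0],0,1]]}}

```text
clock: 14.7
position: [0.5151, 0.2135, 0.1009]
tool_rot: [3.141, -0.001, 1.395]
force: [0.7, 0.0, 0.1]
grip_width: 0.0113
finger_force: 59.7
```

Emit:
{"method": "arm_command", "body": {"commands": [[[0,0,-8],0,1],[[0,0,-6],0,1],[[0,0,-3],0,1],[[0,0,-3],0,1],[[0,0,0],0,1]]}}

```text
clock: 15.2
position: [0.5144, 0.2132, 0.0795]
tool_rot: [-3.141, 0.0, 1.395]
force: [-0.2, -0.1, -1.1]
grip_width: 0.0106
finger_force: 59.7
```

Emit:
{"method": "arm_command", "body": {"commands": [[[0,0,-2],0,1],[[0,0,-2],0,1],[[0,0,-2],0,1],[[0,0,0],0,1]]}}

```text
clock: 15.6
position: [0.5145, 0.2131, 0.0735]
tool_rot: [-3.141, 0.0, 1.395]
force: [-0.1, -0.8, -0.6]
grip_width: 0.0108
finger_force: 59.7
```

In the slot without contact (tips at about 0.0365). I'll continue down.

Emit:
{"method": "arm_command", "body": {"commands": [[[0,0,-4],0,1],[[0,0,-4],0,1],[[0,0,-4],0,1],[[0,0,-4],0,1],[[0,0,-3],0,1],[[0,0,-2],0,1],[[0,0,0],0,1]]}}

```text
clock: 16.3
position: [0.5145, 0.2132, 0.0525]
tool_rot: [-3.141, 0.0, 1.395]
force: [-0.1, 0.0, -0.7]
grip_width: 0.0112
finger_force: 59.7
```

Emit:
{"method": "arm_command", "body": {"commands": [[[0,0,-1],0,1],[[0,0,-1],0,1],[[0,0,-0.7],0,1],[[0,0,0],0,1],[[0,0,0],0,1]]}}

```text
clock: 16.8
position: [0.5146, 0.2132, 0.0501]
tool_rot: [-3.142, 0.0, 1.395]
force: [-0.1, -0.0, -0.2]
grip_width: 0.0109
finger_force: 59.7
```

Emit:
{"method": "arm_command", "body": {"commands": [[[0,0,-0.6],0,1],[[0,0,-0.5],0,1],[[0,0,0],0,1]]}}

```text
clock: 17.1
position: [0.5146, 0.2132, 0.049]
tool_rot: [-3.142, 0.0, 1.395]
force: [-1.0, 0.2, -1.6]
grip_width: 0.0112
finger_force: 59.9
```

Emit:
{"method": "arm_command", "body": {"commands": [[[0,0,-0.4],0,1],[[0,0,0],0,1]]}}

```text
clock: 17.3
position: [0.5146, 0.2132, 0.0489]
tool_rot: [3.141, 0.0, 1.395]
force: [-1.5, -0.0, 5.7]
grip_width: 0.011
finger_force: 60.7
```

Emit:
{"method": "arm_command", "body": {"commands": [[[0,0,0.4],0,0.5],[[0,0,0],0,0.3],[[0,0,0],0,0],[[0,0,0],0,0],[[0,0,0],0,0],[[0,0,5],0,0],[[0,0,10],0,0],[[0,0,20],0,0],[[0,0,40],0,0],[[0,0,40],0,0],[[0,0,40],0,0],[[-20,-40,20],0,0],[[-20,-40,0],0,0],[[-20,-40,0],0,0],[[-10,-40,0],0,0],[[0,-20,0],0,0],[[0,0,0],0,0],[[0,0,0],0,0]]}}

```text
clock: 19.1
position: [0.4447, 0.0334, 0.2247]
tool_rot: [3.141, -0.0, 1.394]
force: [0.1, -0.1, 0.2]
grip_width: 0.0429
finger_force: 0.0
```

Run:
```python
from h import *
S=cam('scene');T=cam('top')
a=cv2.resize(S['image'][215:310,235:335],None,fx=4,fy=4,interpolation=cv2.INTER_CUBIC)
b=cv2.resize(T['image'][215:310,235:335],None,fx=4,fy=4,interpolation=cv2.INTER_CUBIC)
cv2.imwrite('pics/c7.png',np.hstack([a,b])[:,:,::-1])
o=bot.observe();print(o['position'],o['clock'],o['force'])
```

```text
[0.44474922 0.03424438 0.22435283] 19.2 [ 0.00551606 -0.15689248  0.70641595]
```

View pics/c7.png

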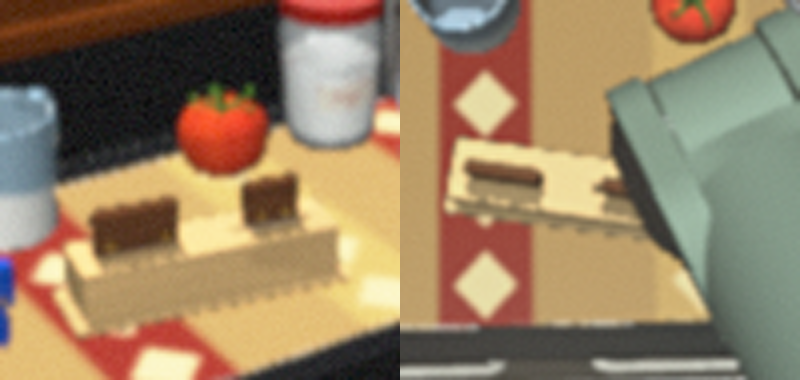

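The coarse comb hangs upright in its slot (left picture at (135,225)), its handle resting on the stand. The fine comb at (270,200) is untouched and the arm is clear.

```bash
python3 -c "
from workcell import ticket
print(ticket.job_done())"
```

```text
the job is handed in; nothing more can be done
None
```

The job is handed in: the coarse comb dropped home in the thread about 3 mm from the middle, judged by height and force. It was held still at about 6 N for 1.8 s, then put back in its slot and released, with the fine comb untouched.

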